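# Square up a three-carton bundle in the taping jig and hold it

## Task

The three small cartons standing loose on the plywood jig are to be taped together as one bundle: turned as they are, set them upright and square, side by side in one straight row along the long back fence, and close the row up tight against the end stop, so that the bundle fills the corner with no gaps. Finish while holding it there: the gripper stays on the bundle and keeps pressing it lightly but firmly against both the back fence and the end stop at once, without crushing a carton, and the program ends with that push still on. Leave the tape rolls, the tin and the barcode scanner alone.

Things in the scene. Friction and masses are not known exactly. Their poses are not given: they have to be found in the camera images.
- jig: bundling jig screwed to the bench: plywood board 240 (x) x 390 (y) x 12 mm, origin at the centre of its underside, which lies on the bench. Its x axis points to the back fence, its y axis to the end stop, z up. The cartons stand on its top face (12 mm above the bench)
- corner (a point): inside corner of the jig, where the inner faces of the two fences meet on the board's top face; axes as the jig's. It lies 80 mm in x and 160 mm in y from the board's centre. The cartons belong at negative x and negative y of it. Seated, the carton centres lie at x = -32 mm and y = -27, -81 and -135 mm
- back_fence: long aluminium back fence, 383 mm long, rising 32 mm above the board, 8 mm thick (plus a 3 mm high foot 26 mm wide behind it); its inner face lies in the corner's y-z plane, its origin at the foot of the inner face, mid length. Rigid, fixed to the board
- end_stop: short aluminium end stop at the row's end, rising 45 mm above the board, 8 mm thick (plus a 3 mm high foot 26 mm wide behind it), reaching 108 mm from the corner along -x, with a 28 mm slot (from 18 to 46 mm) for the tape; its inner face lies in the corner's x-z plane, its origin at the corner. Rigid, fixed to the board
- carton_a_mid (a point): one of three alike, interchangeable white cartons with a purple band, 64 deep x 54 wide x 64 mm tall, about 0.12 kg, stiff, sliding under roughly 1 N; this point is its centre, 32 mm up. x runs along the depth (to the back fence within 20 degrees at the start), y along the width, z up. They start on the board about 100 mm apart, centres 65 to 120 mm from the back fence
- carton_b_mid (a point): one of three alike, interchangeable white cartons with a purple band, 64 deep x 54 wide x 64 mm tall, about 0.12 kg, stiff, sliding under roughly 1 N; this point is its centre, 32 mm up. x runs along the depth (to the back fence within 20 degrees at the start), y along the width, z up. They start on the board about 100 mm apart, centres 65 to 120 mm from the back fence
- carton_c_mid (a point): one of three alike, interchangeable white cartons with a purple band, 64 deep x 54 wide x 64 mm tall, about 0.12 kg, stiff, sliding under roughly 1 N; this point is its centre, 32 mm up. x runs along the depth (to the back fence within 20 degrees at the start), y along the width, z up. They start on the board about 100 mm apart, centres 65 to 120 mm from the back fence
- tape_0: bystander: yellow roll of packing tape lying flat, 104 mm across, 48 mm tall, origin at the centre of its underside
- tape_1: bystander: second yellow roll of packing tape, the same size, origin at the centre of its underside
- tin_mid (a point): bystander: silver and purple tin, 100 mm across, 150 mm tall; this point is its centre, 75 mm above the bench
- scanner: bystander: hand-held barcode scanner lying on its side, black handle and grey head, about 145 x 95 x 36 mm, origin under its middle
Mind the look-alikes: they are no part of the job. What is shaped like the part that bears carton_b_mid but red or yellow is not meant.

How it is judged:
On the way:
1. the three cartons stand upright on the board in a straight row along the back fence, each square to it and within 3 mm of it (x of carton_a_mid in the frame of corner between -0.035 and -0.029 m and angle between the x axis of each of carton_a_mid, carton_b_mid, carton_c_mid and the x axis of corner, either way round below 0.07 rad and angle between each of carton_a_mid, carton_b_mid, carton_c_mid's own z axis and vertical below 0.07 rad and x of carton_b_mid in the frame of corner between -0.035 and -0.029 m and x of carton_c_mid in the frame of corner between -0.035 and -0.029 m and z of each of carton_a_mid, carton_b_mid, carton_c_mid in the frame of corner below 0.037 m), for 0.2 s.
At the end, for the whole second after the job is handed in: All three cartons upright on the board, each within 3 mm of the back fence and 4 degrees of square; row closed up to the end stop, gaps 5 mm at most in all; the fingers press on the bundle and it pushes on back fence and end stop with over 1.5 N each, all through the last second (all of step 1 and y of carton_a_mid in the frame of corner between -0.14 and -0.024 m and y of carton_b_mid in the frame of corner between -0.14 and -0.024 m and y of carton_c_mid in the frame of corner between -0.14 and -0.024 m and contact force between any of carton_a, carton_b, carton_c and back_fence above 1.5 N and contact force between any of carton_a, carton_b, carton_c and end_stop above 1.5 N and (contact force between the fingers and carton_a above 1.5 N or contact force between the fingers and carton_b above 1.5 N or contact force between the fingers and carton_c above 1.5 N)); the arm keeps its last pose, push and grip.
It fails at once if a carton is crushed: pushed onto a fence with more than 60 N (contact force between any of carton_a, carton_b, carton_c and back_fence above 60 N or contact force between any of carton_a, carton_b, carton_c and end_stop above 60 N).
It fails at once if a carton is knocked over (angle between any of carton_a_mid, carton_b_mid, carton_c_mid's own z axis and vertical above 0.6 rad).
It fails at once if a tape roll, the tin or the scanner is moved by more than 20 mm (distance of any of tape_0, tape_1, tin_mid, scanner from where it was at the start of the episode above 0.02 m).
It also fails if it takes over 69 s, if anything falls off the work surface, if the arm or the gripper's body presses on something with over 40 N, if the wrist force passes 120 N, or if a joint passes its speed limit or range.

## Robot

A 6-joint arm with a two-finger parallel gripper is mounted at the origin on the work surface. World frame = base frame: x ahead of the robot, y to its left, z up, the work surface at z = 0. Lengths are in m, angles in rad, forces in N, time in s.
With the tool pointing down it reaches from about 0.35 to 0.775 m from the base axis. Payload 5.5 kg.
Tool frame: the origin (TCP) lies on the mounting face of the last link; the fingertips stand 173 mm ahead of it and the grasp point (between the pads) lies 155 mm ahead of it (bot.tcp_to_tips is the distance from the TCP to the fingertips, in m); z points along the fingers, y is the line along which they close (so a half turn about z gives the same grasp; the last joint's range is limited). The gripper opens to 85 mm and grips with 20 to 120 N. Pads are 22 mm wide; open, the fingers measure 114 mm over their backs; the gripper's body (76 mm by 85 mm) begins 54 mm behind the grasp point. The pads swing forward as they close: fully open they stand 13 mm farther back than shut.
Start: joints at [-1.455, 0.313, 0.046, 1.304, 0, 1.431], TCP at [0.145, -0.556, 0.405] pointing down, gripper open.
Joint ranges: [-2.76, 2.76], [-0.86, 1.69], [-1.03, 1.26], [-2.2, 2.34], [-1.47, 1.5], [-3.14, 3.14]. Speed limits (rad/s): [2.57, 2.57, 3.14, 3.14, 3.14, 3.14].

## Interface

Orientations are given as [roll, pitch, yaw] about the fixed x, y, z axes, in that order (R = Rz(yaw) Ry(pitch) Rx(roll)).
In Python, from station import bot gives the robot as it stands.
- The arm moves only by the tool jog_arm, never from a script. Its argument "increments" is a list of rows, each a list of 3 entries, a list of its own where there are three numbers: the turn, a rotation vector about the tool's x, y, z in degrees, then the shift along the tool's x, y, z in m, then the finger opening in m, from 0 to 0.0854. In form: [[[rx, ry, rz], [tx, ty, tz], claw], ...]. A call has 1 to 10 rows; each row shifts and turns the commanded pose from where the row before left it, along the tool's axes as they then stand; what a row does not reach is not made up. A row lasts 1/12 s, in which the tool goes at most 41.7 mm and 7.16 degrees, less where a joint would pass 70% of its speed; a pose out of reach is approached as far as the arm can. A call with a gripper value outside its range is refused whole. The fingers move at their own pace and stop on an object; "newtons" is the grip in N (left out, the last holds). Time passes only in rows, so rows that do not move let the fingers close. It gives the time, the measured TCP pose, the force, the opening and the grip force at its end, in the units of the state.
- bot.sense(): the state, without advancing time (a new reading comes with each control period).
- bot.read_camera(name): name is "scene" or "top" or "wrist"; returns the picture (480x640x3 uint8, red, green, blue); there is no depth.
- bot.camera_info(name): a dict with "intrinsics" (3x3 intrinsics, pixels), "rvec" (rotation vector, rad) and "tvec" (3), from world to camera coordinates, as OpenCV has them; the wrist camera has in their place "mount" (4x4, takes a point from camera to tool coordinates, whose origin is the TCP and whose axes are the flange's). Camera axes: x right, y down, z forward; pixel columns grow to the right and rows downward; lengths in m; the calibration is good to about 2 mm. The wrist camera is an equidistant fisheye: a pixel r from the principal point sees the ray r / f radians off the axis. A picture is of the moment at which its call begins: read the wrist's pose just before it. camera_info takes no time and is no camera call.
- bot.close_job(): hands the job in; it is judged then, once.
Trained networks look in the newest picture that a camera, given by its name, has taken for a name from the list of things; names that differ only in an ending like _2 or _b are one class to them, and where a whole thing is asked for, a point or a joint stands for the part that bears it (a point fixed in the world has none). Each returns a list of dicts, best first, with "confidence" (0 to 1); they miss things now and then, are a little off and sometimes report something else, mostly with a low value. They report only what shows in the picture. A call takes as long as a camera call. They do not tell look-alikes from the thing itself.
- bot.cut_out(camera, query): "pixels" (480x640 bool, what is visible of it) and "rect" ([centre column, centre row, width, height] as shares, 0 to 1, of the picture: columns of its width, rows of its height, round what is visible of it).
- bot.tip_of(camera, query): "position" ([column, row] as shares, 0 to 1, of the picture: columns of its width, rows of its height: a listed point, or the origin of a listed thing).
The state is a dict: "t": time; "joint_positions": joint angles; "joint_vel": joint speeds; "joint_torque": joint torques, N m; "tool_pos": TCP position; "orientation": TCP orientation; "ft_force": force on the tool from outside, world axes, zero at the start; "wrist_torque": the same for the moment, N m; "gripper_width": opening from 0.0 (shut) to 1.0 (fully open); "grip_force": force on a finger pad.
Only numpy, scipy, OpenCV 4.12 (cv2) and the standard library are available. Lean on these libraries where they do the work, as an engineer would, in place of code of your own. Each camera call takes 0.05 s, during which the arm holds its last target. There are 200 camera calls.

## Working session

There is one attempt and no reset: what is moved stays moved. The work goes in short steps, Python scripts to look and compute and a tool call to move; the robot and the scene stay as the last step left them, time stands still between calls to the robot, and variables do not carry over. Pictures are saved under pics/ and viewed, at most 10 in all, crops included, and the job is handed in when it is done.

Besides the shell and the picture viewer there is one more tool, called after "Request:" by a JSON object that holds its "method" and its "body". jog_arm: Moves the arm, as the interface text tells. Its arguments: {"type":"object","properties":{"increments":{"type":"array","items":{"type":"array"}},"newtons":{"type":"number"}},"required":["increments"]}

```bash
mkdir -p pics; cat > h.py <<'E'
import numpy as np,cv2
from station import bot
from scipy.spatial.transform import Rotation as R
def ray(cam,uv):
    i=bot.camera_info(cam);K=np.array(i["intrinsics"]);Rm=cv2.Rodrigues(np.array(i["rvec"],float))[0];t=np.array(i["tvec"],float).ravel()
    d=Rm.T@np.linalg.inv(K)@np.array([uv[0],uv[1],1.]);return -Rm.T@t,d
def onz(cam,uv,z):
    o,d=ray(cam,uv);return o+d*(z-o[2])/d[2]
def save(cam,n):
    im=bot.read_camera(cam);cv2.imwrite(f"pics/{n}.png",im[:,:,::-1]);return im
E
python3 - <<'E'
from h import *
for c in("top","scene"):
    save(c,c+"0")
    print(c,-cv2.Rodrigues(np.array(bot.camera_info(c)["rvec"],float))[0].T@np.array(bot.camera_info(c)["tvec"]).ravel())
    for q,z in(("carton_a_mid",.044),("corner",.012),("jig",0),("tin_mid",.075),("tape_0",0),("scanner",0),("end_stop",.012),("back_fence",.012)):
        for r in bot.tip_of(c,q):
            p=np.array(r["position"])*[640,480];print(c,q,round(r["confidence"],2),p.round(),onz(c,p,z).round(4)[:2])
print(bot.sense())
E
```

```text
top [ 0.37863883 -0.00353855  1.30947172]
top carton_a_mid 0.92 [380. 239.] [ 0.5568 -0.1266]
top corner 0.86 [261. 210.] [0.6289 0.1351]
top jig 0.73 [145. 300.] [0.4305 0.3942]
top jig 0.72 [335. 245.] [ 0.5488 -0.0291]
top tin_mid 0.74 [537. 186.] [ 0.6629 -0.4602]
top tin_mid 0.42 [122. 188.] [0.669  0.4293]
top tape_0 0.93 [502. 297.] [ 0.4304 -0.3959]
top tape_0 0.84 [144. 300.] [0.4314 0.3958]
top tape_0 0.5 [259. 205.] [0.6428 0.1413]
top scanner 0.58 [122. 189.] [0.683  0.4554]
top end_stop 0.59 [264. 210.] [0.6282 0.13  ]
top back_fence 0.73 [336. 206.] [ 0.6351 -0.0332]
scene [ 0.9596157  -0.58211934  1.13348434]
scene carton_a_mid 0.75 [297. 288.] [ 0.5532 -0.1331]
scene corner 0.63 [373. 243.] [0.6283 0.13  ]
scene jig 0.82 [321. 270.] [ 0.5551 -0.0282]
scene tape_0 0.77 [368. 163.] [0.4363 0.3992]
scene tape_0 0.55 [196. 344.] [ 0.4257 -0.397 ]
scene scanner 0.95 [443. 190.] [0.6955 0.4419]
scene scanner 0.28 [345. 288.] [ 0.6435 -0.036 ]
scene end_stop 0.78 [375. 240.] [0.6287 0.1408]
scene back_fence 0.84 [346. 286.] [ 0.6447 -0.037 ]
{'t': 0.9, 'joint_positions': array([-1.45459958e+00,  3.13146401e-01,  4.60823569e-02,  1.30359344e+00,
        2.69166625e-05,  1.43115574e+00]), 'joint_vel': array([-0.00040277,  0.0008234 , -0.00023455,  0.00040046, -0.00192819,
       -0.00060592]), 'joint_torque': array([-1.47219300e-03, -4.80451655e+01,  2.98812354e+01,  2.24144901e-04,
       -2.30982660e-04, -6.43572065e-06]), 'tool_pos': array([ 0.14547977, -0.55630394,  0.40474647]), 'orientation': array([ 3.14145142e+00, -7.32987493e-06,  2.55837338e-01]), 'ft_force': array([-0.66436021, -0.11977339, -0.52358223]), 'wrist_torque': array([-0.01352689,  0.02798559, -0.06103056]), 'grip_force': 0.0, 'gripper_width': 0.9984950111435654}
```

View pics/top0.png

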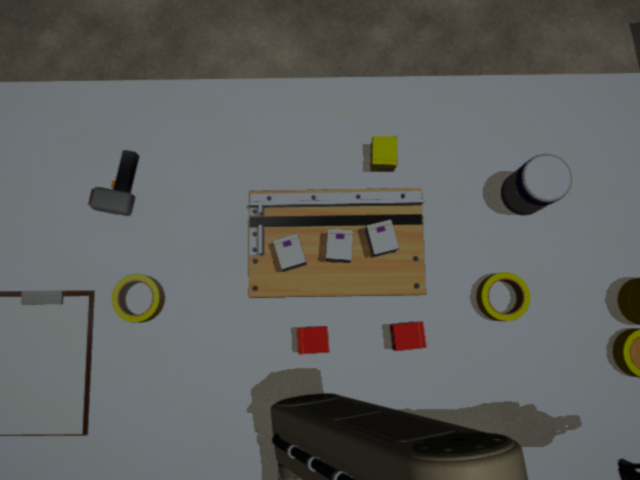

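```bash
python3 - <<'E'
from h import *
im=bot.read_camera("top")
cv2.imwrite("pics/crop0.png",cv2.resize(im[180:320,230:430,::-1],None,fx=4,fy=4,interpolation=cv2.INTER_CUBIC))
E
```

```text
(no output)
```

View pics/crop0.png

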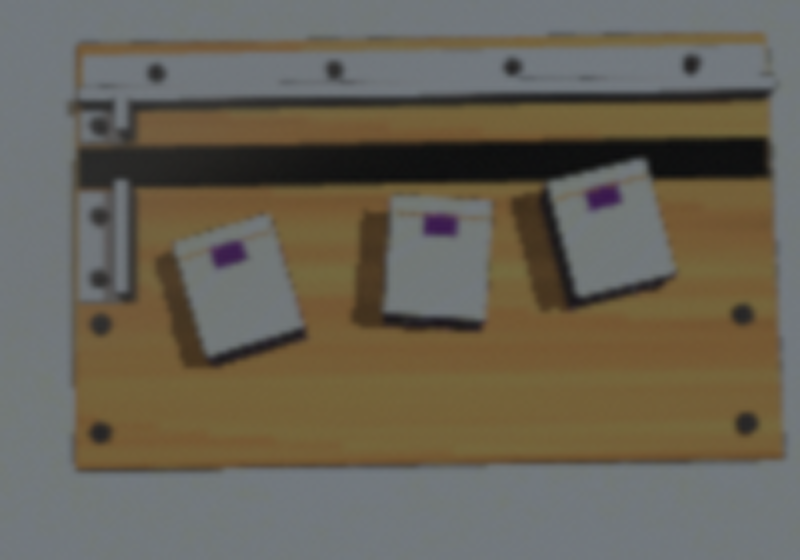

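The job's cartons are the three white ones with purple marks, at about (290,252), (339,245) and (382,237). The look-alikes are red boxes at (313,340) and (408,336) and a yellow box at (384,153). The close crop confirms the white and purple choice. The end stop is on the left (+y) and the back fence is on top (+x).

```bash
cat >> h.py <<'E'
def cartons(verbose=True):
    im=bot.read_camera("top").astype(int);out=[]
    for r in bot.cut_out("top","carton_a_mid"):
        m=r["pixels"];px=im[m];
        if len(px)<200: continue
        hsv=cv2.cvtColor(im.astype(np.uint8),cv2.COLOR_RGB2HSV)
        if np.median(hsv[m][:,1])>100: continue
        v=hsv[:,:,2];f=(m&(v>0.6*np.percentile(v[m],80))).astype(np.uint8)|(m&(hsv[:,:,1]>90)&(v>50)).astype(np.uint8)
        f=cv2.morphologyEx(f,cv2.MORPH_OPEN,np.ones((3,3),np.uint8))
        c=max(cv2.findContours(f,cv2.RETR_EXTERNAL,cv2.CHAIN_APPROX_NONE)[0],key=cv2.contourArea)[:,0]
        P=np.array([onz("top",p,.076)[:2] for p in c]).astype(np.float32)*1000
        (cx,cy),(w,h),a=cv2.minAreaRect(P)
        a=(a if w>h else a-90); a=(a+90)%180-90
        out.append((cx,cy,w,h,a,r["confidence"]))
    return sorted(out,key=lambda o:-o[1])
E
python3 - <<'E'
from h import *
print(np.round(cartons(),1))
im=bot.read_camera("top");hsv=cv2.cvtColor(im,cv2.COLOR_RGB2HSV)
print([ (r["confidence"],np.round(r["rect"],3)) for r in bot.cut_out("top","carton_a_mid")])
# board: wood hue
m=((hsv[:,:,0]>8)&(hsv[:,:,0]<24)&(hsv[:,:,1]>90)).astype(np.uint8);m[:180]=0;m[310:]=0;m[:,:240]=0;m[:,435:]=0
m=cv2.morphologyEx(m,cv2.MORPH_OPEN,np.ones((3,3)))
P=np.array([onz("top",(x,y),.012)[:2]*1000 for y,x in np.argwhere(m)],np.float32)
print(cv2.minAreaRect(P), "boxpoints",cv2.boxPoints(cv2.minAreaRect(P)).round(1))
# inner fence edge: bottom fence edge / corner crop
for c,z in(("top",.012),("scene",.012)):
    bot.read_camera(c)
    for q in("corner","jig","back_fence","end_stop"):
        print(c,q,[(round(r["confidence"],2),onz(c,np.array(r["position"])*[640,480],0 if q=="jig" else z)[:2].round(4)) for r in bot.tip_of(c,q)])
E
```

```text
[[ 556.8 -128.9   63.5   55.8   13.5    0.7]]
[(0.55, array([0.598, 0.5  , 0.053, 0.076]))]Traceback (most recent call last):
  File "<stdin>", line 8, in <module>
  File "h.py", line 8, in onz
    o,d=ray(cam,uv);return o+d*(z-o[2])/d[2]
        ~~~^^^^^^^^
  File "h.py", line 5, in ray
    i=bot.camera_info(cam);K=np.array(i["intrinsics"]);Rm=cv2.Rodrigues(np.array(i["rvec"],float))[0];t=np.array(i["tvec"],float).ravel()
ValueError: time passes only in moves, steps and waits
```

```bash
cat > h.py <<'E'
import numpy as np,cv2,functools
from station import bot
from scipy.spatial.transform import Rotation as R
@functools.lru_cache(None)
def cam_(cam):
    i=bot.camera_info(cam);K=np.array(i["intrinsics"]);Rm=cv2.Rodrigues(np.array(i["rvec"],float))[0];t=np.array(i["tvec"],float).ravel()
    return Rm.T@np.linalg.inv(K),-Rm.T@t
def onz(cam,uv,z):
    M,o=cam_(cam);d=M@np.array([uv[0],uv[1],1.]);return o+d*(z-o[2])/d[2]
def save(cam,n):
    im=bot.read_camera(cam);cv2.imwrite(f"pics/{n}.png",im[:,:,::-1]);return im
def rect(c,z=.076):
    P=np.array([onz("top",p,z)[:2] for p in c]).astype(np.float32)*1000
    (cx,cy),(w,h),a=cv2.minAreaRect(P);a=(a if w>h else a-90);return cx,cy,w,h,(a+90)%180-90
def cartons(im):
    hsv=cv2.cvtColor(im,cv2.COLOR_RGB2HSV);h,s,v=cv2.split(hsv)
    f=((v>75)&((s<85)|((h>125)&(h<165)))).astype(np.uint8);g=np.zeros_like(f);g[206:295,264:425]=f[206:295,264:425]
    g=cv2.morphologyEx(cv2.morphologyEx(g,cv2.MORPH_CLOSE,np.ones((3,3))),cv2.MORPH_OPEN,np.ones((3,3)))
    cs=[c[:,0] for c in cv2.findContours(g,cv2.RETR_EXTERNAL,cv2.CHAIN_APPROX_NONE)[0] if cv2.contourArea(c)>300]
    return sorted([rect(c) for c in cs],key=lambda o:-o[1])
E
python3 - <<'E'
from h import *
im=bot.read_camera("top");hsv=cv2.cvtColor(im,cv2.COLOR_RGB2HSV)
print([hsv[y,x] for x,y in((290,258),(339,250),(382,242),(350,280),(300,225),(330,198))])
print(np.round(cartons(im),1))
m=((hsv[:,:,0]>8)&(hsv[:,:,0]<24)&(hsv[:,:,1]>90)).astype(np.uint8);m[:180]=0;m[310:]=0;m[:,:240]=0;m[:,435:]=0
m=cv2.morphologyEx(m,cv2.MORPH_OPEN,np.ones((3,3)))
print("board",np.round(rect(np.argwhere(m)[:,::-1],.012),1))
for c,z in(("top",.012),("scene",.012)):
    bot.read_camera(c)
    for q in("corner","jig","back_fence","end_stop","carton_a_mid"):
        print(c,q,[(round(r["confidence"],2),onz(c,np.array(r["position"])*[640,480],{"jig":0,"carton_a_mid":.044}.get(q,z))[:2].round(4)) for r in bot.tip_of(c,q)])
E
```

```text
[array([ 90,  13, 120], dtype=uint8), array([ 90,  13, 121], dtype=uint8), array([ 99,  15, 122], dtype=uint8), array([ 20, 126, 117], dtype=uint8), array([19, 60, 34], dtype=uint8), array([105,  20, 125], dtype=uint8)]
[[ 528.9   69.7   64.8   56.6   16.6]
 [ 542.5  -36.4   56.    63.9   -4.7]
 [ 557.  -128.6   63.4   54.6   12.8]]
board [536.7 -30.9 200.1 386.  -89.7]
top corner [(0.74, array([0.6337, 0.1348])), (0.53, array([0.5386, 0.0655]))]
top jig []
top back_fence [(0.79, array([ 0.6343, -0.0318])), (0.57, array([0.4299, 0.4023]))]
top end_stop [(0.72, array([0.6357, 0.1289]))]
top carton_a_mid [(0.71, array([ 0.5616, -0.1338]))]
scene corner [(0.65, array([0.6163, 0.138 ]))]
scene jig [(0.81, array([ 0.5499, -0.0339]))]
scene back_fence [(0.85, array([ 0.641 , -0.0328]))]
scene end_stop [(0.51, array([0.6372, 0.1293]))]
scene carton_a_mid [(0.97, array([ 0.5559, -0.1327]))]
```

```bash
python3 - <<'E'
from h import *
im=bot.read_camera("top");s=cv2.cvtColor(im,cv2.COLOR_RGB2HSV)[:,:,1].astype(float);g=cv2.cvtColor(im,cv2.COLOR_RGB2GRAY).astype(float)
def fit(P,z,ax):
    P=np.array([onz("top",p,z)[:2]*1000 for p in P]);a,b=P[:,1-ax],P[:,ax]
    for _ in range(4):
        c=np.polyfit(a,b,1);r=b-np.polyval(c,a);k=abs(r)<max(2*np.std(r),.3);a,b=a[k],b[k]
    return np.degrees(np.arctan(c[0])).round(2),c,len(a),r.std().round(2)
def sub(v):
    d=abs(np.diff(v));i=d.argmax();i0=max(i-1,0);w=d[i0:i+2];return (w*(np.arange(i0,i0+len(w))+.5)).sum()/w.sum()
front=fit([(x,285+sub(s[285:308,x])) for x in range(262,415)],.012,0)
left=fit([(235+sub(s[y,235:262]),y) for y in range(265,292)],.012,1)
right=fit([(410+sub(s[y,410:440]),y) for y in range(232,292)],.012,1)
# fence top edge inner: largest drop in gray around row 200-208, z=.044
fence=fit([(x,198+sub(g[198:212,x])) for x in range(272,415)],.044,0)
for n,f,at in(("front x at y=-30",front,-30),("left y at x=480",left,480),("right y at 480",right,480),("fence inner x at y=-30",fence,-30)): print(n,f[0],np.polyval(f[1],at).round(1),f[2:])
E
```

```text
front x at y=-30 -0.39 436.1 (144, np.float64(0.24))
left y at x=480 1.32 163.2 (23, np.float64(0.34))
right y at 480 0.5 -224.8 (48, np.float64(0.23))
fence inner x at y=-30 -0.19 635.6 (134, np.float64(0.35))
```

Request:
{"method": "jog_arm", "body": {"increments": [[[0,0,-7],[0,0,0],0.085],[[0,0,-7],[0,0,0],0.085],[[0,0,-7],[0,0,0],0.085],[[0,0,-7],[0,0,0],0.085],[[0,0,-7],[0,0,0],0.085],[[0,0,-7],[0,0,0],0.085],[[0,0,-7],[0,0,0],0.085],[[0,0,-7],[0,0,0],0.085],[[0,0,-7],[0,0,0],0.085],[[0,0,-7],[0,0,0],0.085]]}}

```text
t: 2.68
tool_pos: [0.1455, -0.5563, 0.4047]
orientation: [3.142, 0.0, 1.484]
ft_force: [0.5, 0.3, 0.0]
gripper_width: 0.996
grip_force: 0.0
```

```bash
cat >> h.py <<'E'
def delta(x,y,z,yaw):
    s=bot.sense();M=R.from_euler("xyz",s["orientation"]);T=R.from_euler("xyz",[np.pi,0,np.radians(yaw)])
    print("turn(tool,deg)",np.degrees((M.inv()*T).as_rotvec()).round(2),"shift before turn(mm)",(M.inv().apply(np.array([x,y,z])-s["tool_pos"])*1000).round(1),"after turn",(T.inv().apply(np.array([x,y,z])-s["tool_pos"])*1000).round(1))
E
python3 -c "
from h import *
print(bot.tcp_to_tips);delta(.529,.070,.30,106.6)"
```

```text
0.1734
turn(tool,deg) [-0.00e+00  1.00e-02 -2.16e+01] shift before turn(mm) [657.4 327.5 104.6] after turn [490.7 546.5 104.7]
```

Request:
{"method": "jog_arm", "body": {"increments": [[[0,0,0],[0.022,0.011,0],0.085],[[0,0,0],[0.022,0.011,0],0.085],[[0,0,0],[0.022,0.011,0],0.085],[[0,0,0],[0.022,0.011,0],0.085],[[0,0,0],[0.022,0.011,0],0.085],[[0,0,0],[0.022,0.011,0],0.085],[[0,0,0],[0.022,0.011,0],0.085],[[0,0,0],[0.022,0.011,0],0.085],[[0,0,0],[0.022,0.011,0],0.085],[[0,0,0],[0.022,0.011,0],0.085]]}}

```text
t: 3.52
tool_pos: [0.2759, -0.3464, 0.4048]
orientation: [3.141, 0.0, 1.477]
ft_force: [0.5, 0.0, 0.5]
gripper_width: 0.995
grip_force: 0.0
```

Request:
{"method": "jog_arm", "body": {"increments": [[[0,0,0],[0.022,0.011,0],0.085],[[0,0,0],[0.022,0.011,0],0.085],[[0,0,0],[0.022,0.011,0],0.085],[[0,0,0],[0.022,0.011,0],0.085],[[0,0,0],[0.022,0.011,0],0.085],[[0,0,0],[0.022,0.011,0],0.085],[[0,0,0],[0.022,0.011,0],0.085],[[0,0,0],[0.022,0.011,0],0.085],[[0,0,0],[0.022,0.011,0],0.085],[[0,0,0],[0.022,0.011,0],0.085]]}}

```text
t: 4.35
tool_pos: [0.4059, -0.1375, 0.4049]
orientation: [3.141, 0.0, 1.477]
ft_force: [0.6, 0.1, -0.4]
gripper_width: 0.999
grip_force: 0.0
```

Request:
{"method": "jog_arm", "body": {"increments": [[[0,0,0],[0.022,0.011,0],0.085],[[0,0,0],[0.022,0.011,0],0.085],[[0,0,0],[0.022,0.011,0],0.085],[[0,0,0],[0.022,0.011,0],0.085],[[0,0,0],[0.022,0.011,0],0.085],[[0,0,0],[0.022,0.011,0],0.085],[[0,0,0],[0.022,0.011,0],0.085],[[0,0,-7],[0,0,0],0.085],[[0,0,-7],[0,0,0],0.085],[[0,0,-7],[0,0,0],0.085]]}}

```text
t: 5.18
tool_pos: [0.4967, 0.0081, 0.4046]
orientation: [-3.141, 0.0, 1.851]
ft_force: [0.2, -0.6, 0.7]
gripper_width: 0.997
grip_force: 0.0
```

```bash
python3 -c "
from h import *
delta(.529,.070,.222,106.6)"
```

```text
turn(tool,deg) [-0.01  0.   -0.52] shift before turn(mm) [ 50.5  48.2 182.5] after turn [ 50.1  48.6 182.6]
```

Request:
{"method": "jog_arm", "body": {"increments": [[[0,0,-0.5],[0.017,0.016,0],0.085],[[0,0,0],[0.017,0.016,0],0.085],[[0,0,0],[0.016,0.016,0.015],0.085],[[0,0,0],[0,0,0.015],0.085],[[0,0,0],[0,0,0.015],0.085],[[0,0,0],[0,0,0.015],0.085],[[0,0,0],[0,0,0.015],0.085],[[0,0,0],[0,0,0.015],0.085],[[0,0,0],[0,0,0.015],0.085],[[0,0,0],[0,0,0],0.085]]}}

```text
t: 6.02
tool_pos: [0.5277, 0.0687, 0.2968]
orientation: [-3.137, -0.001, 1.853]
ft_force: [-0.4, -0.4, 0.9]
gripper_width: 0.997
grip_force: 0.0
```

```bash
python3 -c "
from h import *
delta(.529,.070,.222,106.6)
save('wrist','w1')"
```

```text
turn(tool,deg) [-0.27 -0.08 -0.45] shift before turn(mm) [ 0.8  2.  74.8] after turn [ 0.8  1.6 74.8]
```

View pics/w1.png

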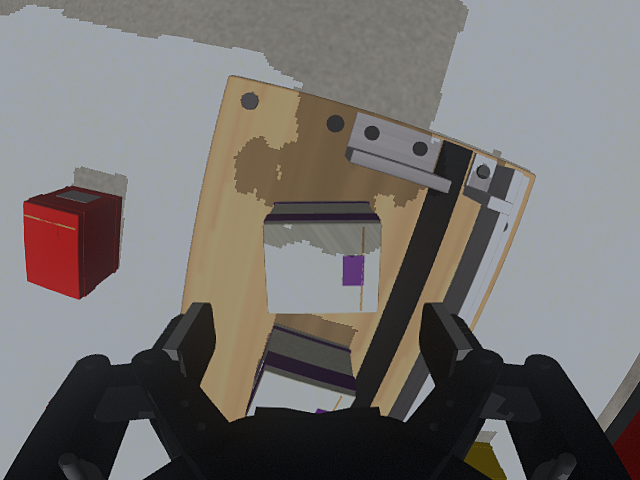

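The wrist view shows carton 1 (centre about (322,262)) square between the open fingers (mid about 318), and the red decoy is away to the left. I'm descending to grip it.

Request:
{"method": "jog_arm", "body": {"increments": [[[0,0,0],[0,0.001,0.015],0.085],[[0,0,0],[0,0,0.015],0.085],[[0,0,0],[0,0,0.015],0.085],[[0,0,0],[0,0,0.015],0.085],[[0,0,0],[0,0,0.015],0.085],[[0,0,0],[0,0,0],0.085]]}}

```text
t: 6.57
tool_pos: [0.5292, 0.0689, 0.2233]
orientation: [-3.139, -0.001, 1.853]
ft_force: [-0.9, -0.2, 0.3]
gripper_width: 0.994
grip_force: 0.0
```

Request:
{"method": "jog_arm", "body": {"increments": [[[0,0,0],[0,0,0],0.06],[[0,0,0],[0,0,0],0.06],[[0,0,0],[0,0,0],0.06],[[0,0,0],[0,0,0],0.06],[[0,0,0],[0,0,0],0.06],[[0,0,0],[0,0,0],0.06],[[0,0,0],[0,0,0],0.06],[[0,0,0],[0,0,0],0.06]], "newtons": 20}}

```text
t: 7.23
tool_pos: [0.5306, 0.069, 0.2261]
orientation: [3.139, 0.001, 1.853]
ft_force: [0.5, 0.3, 7.0]
gripper_width: 0.744
grip_force: 24.5
```

```bash
python3 -c "
from h import *
delta(.598,.085,.222,90.4)
save('wrist','w2')"
```

```text
turn(tool,deg) [ 0.16  0.04 15.76] shift before turn(mm) [-3.4 69.2  4.3] after turn [15.5 67.6  4.1]
```

View pics/w2.png

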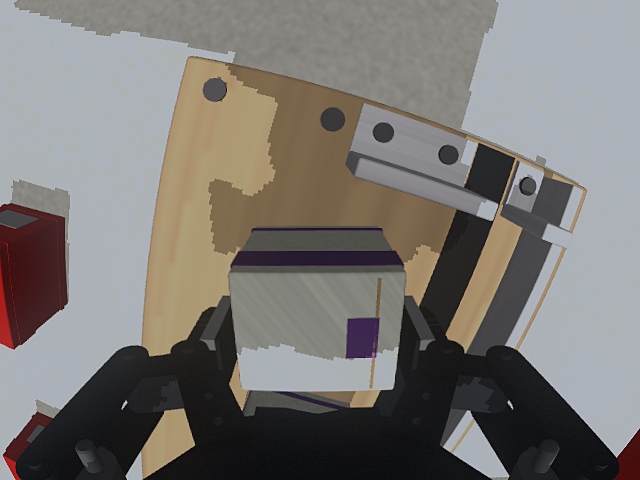

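Carton 1 is gripped squarely at opening 0.744 (63 mm). Next I relieve the vertical load, turn it square and bring it near the corner.

Request:
{"method": "jog_arm", "body": {"increments": [[[0,0,0],[0,0,-0.003],0.06],[[0,0,5.3],[0,0,-0.001],0.06],[[0,0,5.3],[0,0,0],0.06],[[0,0,5.3],[0,0,0],0.06],[[0,0,0],[0.003,0.013,0],0.06],[[0,0,0],[0.003,0.013,0],0.06],[[0,0,0],[0.003,0.013,0],0.06],[[0,0,0],[0.003,0.013,0],0.06],[[0,0,0],[0.003,0.013,0],0.06],[[0,0,0],[0,0,0],0.06]]}}

```text
t: 8.12
tool_pos: [0.5968, 0.0846, 0.2288]
orientation: [3.139, -0.0, 1.575]
ft_force: [-0.0, 0.2, -0.3]
gripper_width: 0.744
grip_force: 23.6
```

```bash
python3 -c "
from h import *
delta(.604,.102,.224,90.4);print(bot.sense()['ft_force'])"
```

```text
turn(tool,deg) [ 0.13 -0.01 -0.13] shift before turn(mm) [17.4  7.2  4.8] after turn [17.4  7.3  4.8]
[-0.00458311  0.17516251 -0.30055353]
```

Next, I approach the fence slowly in steps until the force shows contact, then move to the end stop.

Request:
{"method": "jog_arm", "body": {"increments": [[[0,0,0],[0,0.002,0],0.06],[[0,0,0],[0,0.002,0],0.06],[[0,0,0],[0,0.002,0],0.06],[[0,0,0],[0,0.001,0],0.06],[[0,0,0],[0,0.001,0],0.06],[[0,0,0],[0,0,0],0.06]]}}

```text
t: 8.62
tool_pos: [0.6027, 0.0842, 0.2288]
orientation: [3.142, 0.0, 1.575]
ft_force: [-0.0, 0.6, -0.7]
gripper_width: 0.744
grip_force: 23.6
```

Request:
{"method": "jog_arm", "body": {"increments": [[[0,0,0],[0.004,0,0],0.06],[[0,0,0],[0.004,0,0],0.06],[[0,0,0],[0.003,0,0],0.06],[[0,0,0],[0.002,0,0],0.06],[[0,0,0],[0.002,0,0],0.06],[[0,0,0],[0.001,0,0],0.06],[[0,0,0],[0,0,0],0.06]]}}

```text
t: 9.2
tool_pos: [0.6027, 0.1007, 0.2287]
orientation: [3.142, 0.0, 1.576]
ft_force: [-0.1, 0.9, -0.7]
gripper_width: 0.74
grip_force: 23.6
```

Request:
{"method": "jog_arm", "body": {"increments": [[[0,0,0],[0.001,0.001,0],0.06],[[0,0,0],[0.001,0.001,0],0.06],[[0,0,0],[0,0,0],0.06],[[0,0,0],[0,0,0],0.06]]}}

```text
t: 9.53
tool_pos: [0.6045, 0.1019, 0.2286]
orientation: [-3.141, 0.001, 1.575]
ft_force: [-2.7, -3.3, 0.2]
gripper_width: 0.743
grip_force: 23.8
```

Request:
{"method": "jog_arm", "body": {"increments": [[[0,0,0],[0.001,0.001,0],0.06],[[0,0,0],[0.001,0.001,0],0.06],[[0,0,0],[0,0,0],0.06],[[0,0,0],[0,0,0],0.06]]}}

```text
t: 9.87
tool_pos: [0.6052, 0.1027, 0.2285]
orientation: [-3.137, 0.005, 1.574]
ft_force: [-8.1, -9.0, 4.2]
gripper_width: 0.745
grip_force: 24.3
```

Both contacts are felt at about (0.604, 0.102). I'll ease off, release and rise.

Request:
{"method": "jog_arm", "body": {"increments": [[[0,0,0],[-0.002,-0.002,0],0.06],[[0,0,0],[0,0,0],0.085],[[0,0,0],[0,0,0],0.085],[[0,0,0],[0,0,0],0.085],[[0,0,0],[0,0,0],0.085],[[0,0,0],[0,0,-0.015],0.085],[[0,0,0],[0,0,-0.03],0.085],[[0,0,0],[0,0,-0.03],0.085],[[0,0,0],[0,0,0],0.085]]}}

```text
t: 10.62
tool_pos: [0.6068, 0.1028, 0.3101]
orientation: [3.132, -0.001, 1.576]
ft_force: [2.0, 0.2, 0.8]
gripper_width: 0.998
grip_force: 0.0
```

```bash
python3 -c "
from h import *
delta(.542,-.0365,.228,85.3)
im=save('top','t2');print(np.round(cartons(im),1))"
```

```text
turn(tool,deg) [ 0.58 -0.06  4.99] shift before turn(mm) [-139.   -66.3   81.3] after turn [-144.1  -53.1   82.1]
[[ 5.315e+02  1.086e+02  1.876e+02  2.730e+01  2.000e-01]
 [ 5.426e+02 -3.630e+01  5.610e+01  6.450e+01 -4.500e+00]
 [ 5.561e+02 -1.285e+02  6.490e+01  5.530e+01  1.290e+01]]
```

View pics/t2.png

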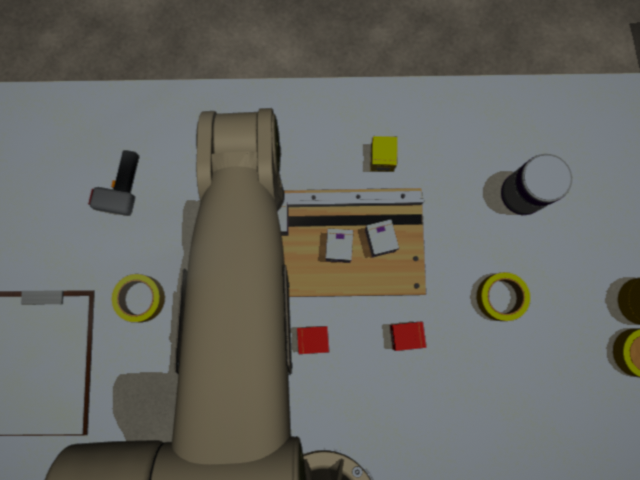

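The arm hides the corner at about (230,200). Cartons b (339,245) and c (382,237) are undisturbed, so I'm going to b.

Request:
{"method": "jog_arm", "body": {"increments": [[[0,0,5],[0,0,0],0.085],[[0,0,0],[-0.024,-0.009,0],0.085],[[0,0,0],[-0.024,-0.009,0],0.085],[[0,0,0],[-0.024,-0.009,0],0.085],[[0,0,0],[-0.024,-0.009,0],0.085],[[0,0,0],[-0.024,-0.009,0],0.085],[[0,0,0],[-0.024,-0.008,0],0.085],[[0,0,0],[0,0,0],0.085],[[0,0,0],[0,0,0],0.085]]}}

```text
t: 11.42
tool_pos: [0.5395, -0.0376, 0.3031]
orientation: [-3.141, -0.0, 1.486]
ft_force: [-0.3, 0.5, 0.1]
gripper_width: 0.999
grip_force: 0.0
```

```bash
python3 -c "
from h import *
delta(.542,-.0365,.228,85.3);im=save('top','t3')
cv2.imwrite('pics/t3c.png',cv2.resize(im[180:320,230:430,::-1],None,fx=4,fy=4))"
```

```text
turn(tool,deg) [-0.04 -0.02 -0.18] shift before turn(mm) [ 1.3  2.4 75.1] after turn [ 1.3  2.4 75.1]
```

View pics/t3c.png

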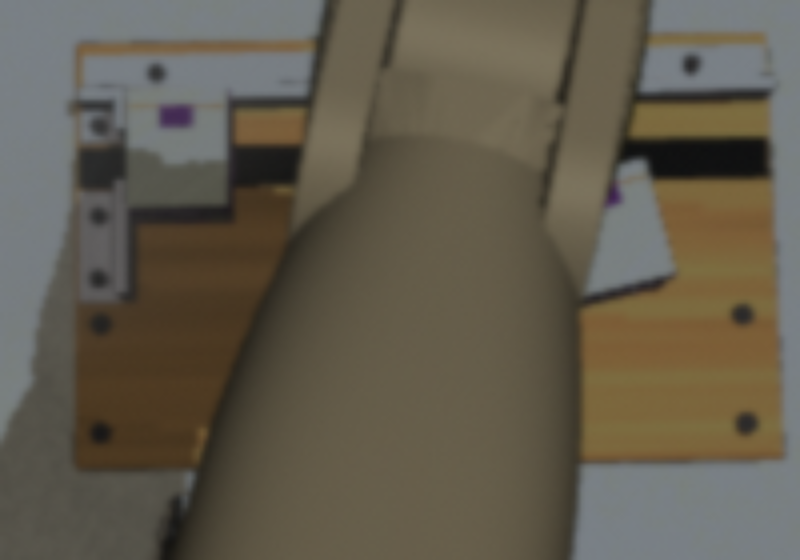

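The crop shows carton 1 seated square in the corner, at crop px (125–230, 90–210). I'm descending on b.

Request:
{"method": "jog_arm", "body": {"increments": [[[0,0,0],[0.001,0.002,0.015],0.085],[[0,0,0],[0,0,0.015],0.085],[[0,0,0],[0,0,0.015],0.085],[[0,0,0],[0,0,0.015],0.085],[[0,0,0],[0,0,0.013],0.085],[[0,0,0],[0,0,0],0.085],[[0,0,0],[0,0,0],0.06],[[0,0,0],[0,0,0],0.06],[[0,0,0],[0,0,0],0.06],[[0,0,0],[0,0,0],0.06]], "newtons": 20}}

```text
t: 12.3
tool_pos: [0.5425, -0.0358, 0.2315]
orientation: [3.14, 0.0, 1.488]
ft_force: [0.2, 0.5, -0.7]
gripper_width: 0.746
grip_force: 23.6
```

Request:
{"method": "jog_arm", "body": {"increments": [[[0,0,0],[0,0,0],0.06],[[0,0,0],[0,0,0],0.06],[[0,0,0],[0,0,0],0.06],[[0,0,0],[0,0,0],0.06],[[0,0,0],[0,0,0],0.06]]}}

```text
t: 12.72
tool_pos: [0.5423, -0.036, 0.2313]
orientation: [3.14, -0.0, 1.488]
ft_force: [-0.5, 0.7, 4.6]
gripper_width: 0.744
grip_force: 24.2
```

```bash
python3 -c "
from h import *
delta(.604,.048,.228,90.4)"
```

```text
turn(tool,deg) [ 0.07  0.   -5.14] shift before turn(mm) [88.8 54.5  3.4] after turn [83.5 62.3  3.3]
```

Request:
{"method": "jog_arm", "body": {"increments": [[[0,0,-5.1],[0,0,-0.002],0.06],[[0,0,0],[0.015,0.014,0],0.06],[[0,0,0],[0.015,0.014,0],0.06],[[0,0,0],[0.015,0.014,0],0.06],[[0,0,0],[0.015,0.014,0],0.06],[[0,0,0],[0.014,0,0],0.06],[[0,0,0],[0,0.003,0],0.06],[[0,0,0],[0,0.002,0],0.06],[[0,0,0],[0,0,0],0.06],[[0,0,0],[0,0,0],0.06]]}}

```text
t: 13.55
tool_pos: [0.6022, 0.0378, 0.2325]
orientation: [-3.141, 0.0, 1.576]
ft_force: [-0.0, 0.6, -0.4]
gripper_width: 0.746
grip_force: 23.6
```

Request:
{"method": "jog_arm", "body": {"increments": [[[0,0,0],[0.002,0.001,0],0.06],[[0,0,0],[0.002,0.001,0],0.06],[[0,0,0],[0.002,0.001,0],0.06],[[0,0,0],[0.002,0,0],0.06],[[0,0,0],[0,0,0],0.06],[[0,0,0],[0,0,0],0.06]]}}

```text
t: 14.05
tool_pos: [0.6049, 0.0466, 0.2324]
orientation: [-3.14, 0.0, 1.577]
ft_force: [-4.1, -1.9, -0.5]
gripper_width: 0.746
grip_force: 23.7
```

Request:
{"method": "jog_arm", "body": {"increments": [[[0,0,0],[0.001,0,0],0.06],[[0,0,0],[0.001,0,0],0.06],[[0,0,0],[0.001,0,0],0.06],[[0,0,0],[0,0,0],0.06],[[0,0,0],[0,0,0],0.06]]}}

```text
t: 14.47
tool_pos: [0.6049, 0.0494, 0.2323]
orientation: [-3.14, 0.0, 1.577]
ft_force: [-5.1, -2.0, -1.5]
gripper_width: 0.746
grip_force: 23.7
```

Request:
{"method": "jog_arm", "body": {"increments": [[[0,0,0],[0.001,0,0],0.06],[[0,0,0],[0.001,0,0],0.06],[[0,0,0],[0.001,0,0],0.06],[[0,0,0],[0,0,0],0.06],[[0,0,0],[0,0,0],0.06]]}}

```text
t: 14.88
tool_pos: [0.605, 0.0507, 0.2324]
orientation: [-3.14, 0.005, 1.576]
ft_force: [-5.5, -10.1, -0.8]
gripper_width: 0.742
grip_force: 23.7
```

Seated. I'll ease off, release and go to c.

Request:
{"method": "jog_arm", "body": {"increments": [[[0,0,0],[-0.002,-0.001,0],0.06],[[0,0,0],[0,0,0],0.085],[[0,0,0],[0,0,0],0.085],[[0,0,0],[0,0,0],0.085],[[0,0,0],[0,0,0],0.085],[[0,0,0],[0,0,-0.015],0.085],[[0,0,0],[0,0,-0.03],0.085],[[0,0,0],[0,0,-0.03],0.085],[[0,0,0],[0,0,0],0.085]]}}

```text
t: 15.63
tool_pos: [0.6066, 0.0507, 0.3142]
orientation: [3.131, 0.0, 1.578]
ft_force: [1.4, 0.4, 1.3]
gripper_width: 0.999
grip_force: 0.0
```

```bash
python3 -c "
from h import *
delta(.5565,-.1287,.231,102.8)
im=save('top','t4');print(np.round(cartons(im),1))"
```

```text
turn(tool,deg) [  0.6    0.09 -12.41] shift before turn(mm) [-179.1  -52.3   82.7] after turn [-163.9  -88.7   83.2]
[[ 5.311e+02  7.360e+01  1.885e+02  9.740e+01  2.000e-01]
 [ 5.561e+02 -1.286e+02  6.490e+01  5.520e+01  1.290e+01]]
```

Request:
{"method": "jog_arm", "body": {"increments": [[[0,0,-6.2],[0,0,0],0.085],[[0,0,-6.2],[0,0,0],0.085],[[0,0,0],[-0.024,-0.013,0],0.085],[[0,0,0],[-0.024,-0.013,0],0.085],[[0,0,0],[-0.024,-0.013,0],0.085],[[0,0,0],[-0.024,-0.013,0],0.085],[[0,0,0],[-0.024,-0.013,0],0.085],[[0,0,0],[-0.024,-0.012,0],0.085],[[0,0,0],[-0.02,-0.011,0],0.085],[[0,0,0],[0,0,0],0.085]]}}

```text
t: 16.52
tool_pos: [0.5541, -0.1321, 0.307]
orientation: [-3.141, 0.001, 1.789]
ft_force: [-0.4, 0.7, -0.0]
gripper_width: 0.998
grip_force: 0.0
```

```bash
python3 -c "
from h import *
delta(.5565,-.1287,.231,102.8);im=save('top','t5')
cv2.imwrite('pics/t5c.png',cv2.resize(im[180:320,230:430,::-1],None,fx=4,fy=4))"
```

```text
turn(tool,deg) [-0.05  0.06 -0.27] shift before turn(mm) [ 2.9  3.2 75.9] after turn [ 2.8  3.1 76. ]
```

View pics/t5c.png

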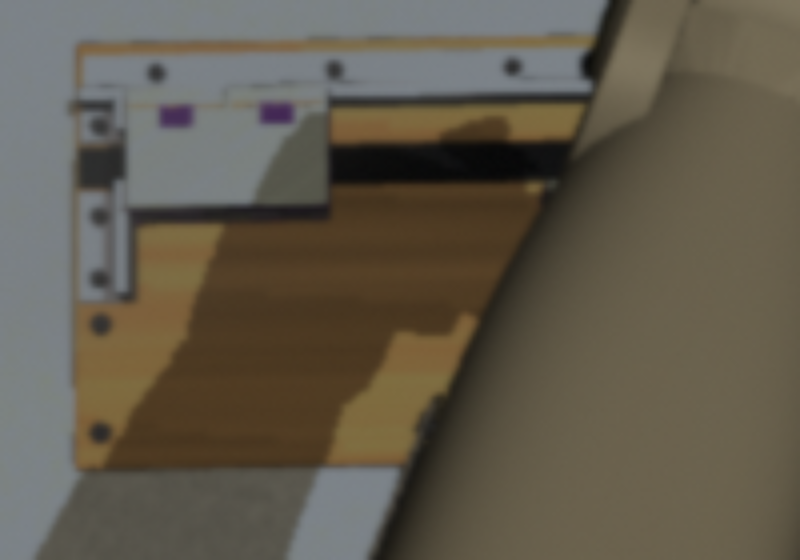

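The crop shows a and b flush side by side in the corner, at crop px (125–330, 90–210). I'm descending on c.

Request:
{"method": "jog_arm", "body": {"increments": [[[0,0,0],[0.003,0.003,0.015],0.085],[[0,0,0],[0,0,0.015],0.085],[[0,0,0],[0,0,0.015],0.085],[[0,0,0],[0,0,0.015],0.085],[[0,0,0],[0,0,0.013],0.085],[[0,0,0],[0,0,0],0.085],[[0,0,0],[0,0,0],0.06],[[0,0,0],[0,0,0],0.06],[[0,0,0],[0,0,0],0.06],[[0,0,0],[0,0,0],0.06]], "newtons": 20}}

```text
t: 17.4
tool_pos: [0.5576, -0.1253, 0.2356]
orientation: [3.14, 0.001, 1.794]
ft_force: [0.1, -0.3, -1.9]
gripper_width: 0.74
grip_force: 22.9
```

Request:
{"method": "jog_arm", "body": {"increments": [[[0,0,0],[0,0,0],0.06],[[0,0,0],[0,0,0],0.06],[[0,0,0],[0,0,0],0.06],[[0,0,0],[0,0,0],0.06],[[0,0,0],[0,0,0],0.06]]}}

```text
t: 17.82
tool_pos: [0.5574, -0.1254, 0.2353]
orientation: [3.141, 0.0, 1.793]
ft_force: [-0.4, 1.0, 3.9]
gripper_width: 0.742
grip_force: 23.4
```

```bash
python3 -c "
from h import *
delta(.604,-.006,.230,90.4)"
```

```text
turn(tool,deg) [ 0.06  0.02 12.35] shift before turn(mm) [106.2  71.9   5.3] after turn [119.1  47.5   5.3]
```

Request:
{"method": "jog_arm", "body": {"increments": [[[0,0,6.2],[0,0,-0.001],0.06],[[0,0,6.1],[0,0,0],0.06],[[0,0,0],[0.015,0.011,0],0.06],[[0,0,0],[0.015,0.011,0],0.06],[[0,0,0],[0.015,0.011,0],0.06],[[0,0,0],[0.015,0.011,0],0.06],[[0,0,0],[0.015,0,0],0.06],[[0,0,0],[0.015,0,0],0.06],[[0,0,0],[0.012,0,0],0.06],[[0,0,0],[0,0,0],0.06]], "newtons": 30}}

```text
t: 18.65
tool_pos: [0.5995, -0.0208, 0.2356]
orientation: [-3.141, -0.001, 1.581]
ft_force: [0.7, 0.0, -2.0]
gripper_width: 0.739
grip_force: 33.6
```

Request:
{"method": "jog_arm", "body": {"increments": [[[0,0,0],[0.002,0.001,0],0.06],[[0,0,0],[0.002,0.001,0],0.06],[[0,0,0],[0.002,0.001,0],0.06],[[0,0,0],[0.002,0.001,0],0.06],[[0,0,0],[0,0,0],0.06],[[0,0,0],[0,0,0],0.06]]}}

```text
t: 19.15
tool_pos: [0.6043, -0.0153, 0.2356]
orientation: [-3.141, 0.0, 1.578]
ft_force: [0.2, -0.1, -0.6]
gripper_width: 0.738
grip_force: 33.6
```

Request:
{"method": "jog_arm", "body": {"increments": [[[0,0,0],[0.002,0.001,0],0.06],[[0,0,0],[0.002,0.001,0],0.06],[[0,0,0],[0.002,0.001,0],0.06],[[0,0,0],[0.002,0,0],0.06],[[0,0,0],[0,0,0],0.06],[[0,0,0],[0,0,0],0.06]]}}

```text
t: 19.65
tool_pos: [0.6057, -0.008, 0.2358]
orientation: [-3.137, 0.003, 1.577]
ft_force: [-6.7, -6.1, 5.8]
gripper_width: 0.741
grip_force: 34.3
```

Request:
{"method": "jog_arm", "body": {"increments": [[[0,0,0],[0.001,0,0],0.06],[[0,0,0],[0.001,0,0],0.06],[[0,0,0],[0,0,0],0.06],[[0,0,0],[0,0,0],0.06]]}}

```text
t: 19.98
tool_pos: [0.6057, -0.0062, 0.2357]
orientation: [-3.137, 0.004, 1.576]
ft_force: [-6.8, -5.2, 4.7]
gripper_width: 0.741
grip_force: 34.2
```

Request:
{"method": "jog_arm", "body": {"increments": [[[0,0,0],[0.001,0,0],0.06],[[0,0,0],[0.001,0,0],0.06],[[0,0,0],[0,0,0],0.06],[[0,0,0],[0,0,0],0.06]]}}

```text
t: 20.32
tool_pos: [0.6056, -0.0042, 0.2357]
orientation: [-3.137, 0.004, 1.576]
ft_force: [-7.2, -5.6, 5.1]
gripper_width: 0.74
grip_force: 34.2
```

Request:
{"method": "jog_arm", "body": {"increments": [[[0,0,0],[0.001,0,0],0.06],[[0,0,0],[0.001,0,0],0.06],[[0,0,0],[0,0,0],0.06],[[0,0,0],[0,0,0],0.06]]}}

```text
t: 20.65
tool_pos: [0.6056, -0.0021, 0.2357]
orientation: [-3.137, 0.004, 1.577]
ft_force: [-7.6, -5.4, 4.9]
gripper_width: 0.741
grip_force: 34.2
```

Request:
{"method": "jog_arm", "body": {"increments": [[[0,0,0],[0.001,0,0],0.06],[[0,0,0],[0.001,0,0],0.06],[[0,0,0],[0,0,0],0.06],[[0,0,0],[0,0,0],0.06]]}}

```text
t: 20.98
tool_pos: [0.6057, -0.0007, 0.2357]
orientation: [-3.137, 0.005, 1.576]
ft_force: [-7.6, -8.6, 4.8]
gripper_width: 0.739
grip_force: 34.2
```

```bash
python3 -c "
from h import *
im=save('top','t6');w=save('wrist','w6')
c=cv2.resize(im[180:280,230:390,::-1],None,fx=3.5,fy=3.5);w=w[...,::-1]
w=cv2.resize(w,(400,300));o=np.zeros((660,600,3),np.uint8)[:600];o=np.zeros((600,800,3),np.uint8);o[:300,:400]=w;t=cv2.resize(im[180:310,230:430,::-1],(400,260));o[:260,400:]=t;s=save('scene','s6')[200:340,260:460,::-1];o[300:580,:400]=cv2.resize(s,(400,280));cv2.imwrite('pics/o6.png',o)"
```

```text
(no output)
```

View pics/o6.png

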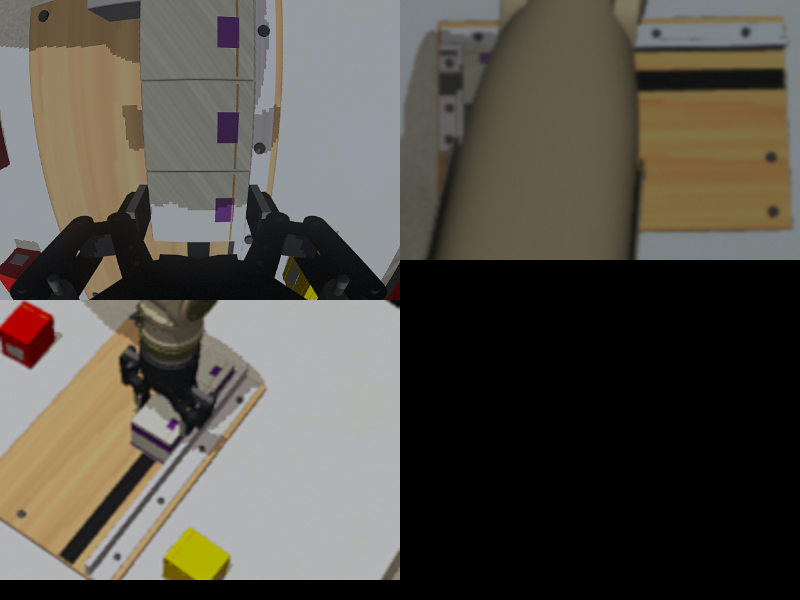

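The wrist view (upper left) shows the three cartons closed up with only hairline seams, at rows 80 and 171, straight along the fence. The y force is now rising against the stop, so I press slightly more.

Request:
{"method": "jog_arm", "body": {"increments": [[[0,0,0],[0.001,0,0],0.06],[[0,0,0],[0.001,0,0],0.06],[[0,0,0],[0.001,0,0],0.06],[[0,0,0],[0,0,0],0.06],[[0,0,0],[0,0,0],0.06],[[0,0,0],[0,0,0],0.06]]}}

```text
t: 21.63
tool_pos: [0.6057, 0.0003, 0.2357]
orientation: [-3.137, 0.01, 1.574]
ft_force: [-6.5, -17.0, 4.1]
gripper_width: 0.741
grip_force: 34.1
```

Request:
{"method": "jog_arm", "body": {"increments": [[[0,0,0],[0,0.001,0],0.06],[[0,0,0],[0,0,0],0.06],[[0,0,0],[0,0,0],0.06],[[0,0,0],[0,0,0],0.06],[[0,0,0],[0,0,0],0.06],[[0,0,0],[0,0,0],0.06],[[0,0,0],[0,0,0],0.06],[[0,0,0],[0,0,0],0.06],[[0,0,0],[0,0,0],0.06],[[0,0,0],[0,0,0],0.06]]}}

```text
t: 22.47
tool_pos: [0.6061, 0.0003, 0.2357]
orientation: [-3.135, 0.01, 1.574]
ft_force: [-10.9, -17.2, 5.8]
gripper_width: 0.738
grip_force: 34.3
```

```bash
python3 -c "
from h import *
s=bot.sense();print(s['ft_force'],s['tool_pos'],s['grip_force']);print(bot.close_job())"
```

```text
[-10.92072342 -17.21352308   5.75883355] [6.06060344e-01 2.74194598e-04 2.35665743e-01] 34.292438328266144
the job is handed in; nothing more can be done
None
```

The three cartons are closed up square in the jig corner, the gripper is still pressing them at about 11 N toward the back fence and 17 N toward the end stop, and the job was handed in at about 22 s; no verdict was shown.

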